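Take the lens barrel off its drying peg and hold it down in the bonding V-block

TASK

Take the lens barrel off the peg of the drying stand: lift it clear of the upturned tip, then draw it off. Lay it in the V-block of the bonding fixture with the black front ring over the end that faces the little lamp, the ring's shoulder right up against the end of the block, and press it down onto both white contact strips. The program finishes with the gripper still holding the barrel pressed there for the glue to set; do not let the barrel drop or lie on the table, nor push about or tip over the other things on the bench.

Things in the scene. Friction and masses are not known exactly. Their poses are not given: they have to be found in the camera images.
- barrel: loose lens barrel, 0.16 kg: open aluminium tube, outside diameter 34 mm, bore 26, length 84, with a fixed black knurled front ring (diameter 44, length 12, same bore) at one end. Origin on the axis at mid-tube; y axis along the barrel: ring shoulder at y = -42 mm, ring front at -54, plain rear end at +42. Starts hung level on the peg at the stand's yaw. Grip across mid-tube
- ring_front (a point): centre of the front of the barrel's black ring, 54 mm from the barrel's origin along its -y
- stand: drying stand, fixed: grey round foot 116 mm across, bent steel rod 8 mm thick. Origin on the table under the middle of the hung barrel, whose axis is 150 mm above the table. Upright at y = +60 mm of the stand; at its top the rod bends and runs level along the stand's -y as the peg (its axis 159 mm high) through the bore. Only the tip rises above the peg
- peg_tip (a point): centre of the peg's rounded end, at y = -66 mm of the stand, turned up 7 mm higher than the peg. The hung barrel must rise 8 to 17 mm (13 is best) to pass over the tip without the bore touching, and is then drawn off along the stand's -y; it is free after 115 mm
- fixture: bonding fixture, fixed: dark base plate 80 x 205 x 10 mm (y -137 to +67), on it a steel 90 degree V-block, V along y, cut away in the middle: two Vs, 54 mm wide, 51 mm high, at y = -42 to -28 and +28 to +42 mm; between them a gap of 56 mm for the fingers, free down to 18 mm above the table. Origin on the table under the V's middle
- stop (a point): middle of the upper edge of the V-block's end face at y = -42 mm of the fixture, 51 mm high: the ring's shoulder goes against this face
- lamp (a point): front of the small black UV lamp on a post of the fixture, at y = -109 mm, 58 mm high, diameter 27 mm, top 72 mm above the table; it shines along +y at the ring
- seat (a point): where the barrel's origin lies when fully seated: middle of the V-block, 58 mm above the table; axes as the fixture's (barrel axis along y, ring toward -y, shoulder against the end face)
- vee_left: the two white plastic contact strips on the V's flank at -x of the fixture (one line of contact); rigid; origin as the fixture's
- vee_right: the two white plastic contact strips on the V's flank at +x of the fixture (the other line of contact); rigid; origin as the fixture's
- uv_glue: small green needle bottle, 23 mm wide, 83 mm high; bystander, origin under its centre
- alcohol_pump: white pump bottle with a blue top, 52 mm wide, 126 mm high; bystander, origin under its centre
- cotton_cup: clear cup with cotton balls, 60 mm wide, 64 mm high; bystander, origin under its centre
- blower: blue rubber bulb blower lying down, 43 x 92 x 43 mm; bystander
- tweezers: steel tweezers, 14 x 122 x 9 mm; bystander
- kapton_tape: roll of amber tape lying flat, 62 mm wide, 12 mm high; bystander
- driver: small blue screwdriver lying down, 14 x 150 x 15 mm; bystander

How it is judged:
By the outcome, as a careful person would: the job done as asked, in the order asked, and still so for the second after the job is handed in, while the arm keeps its last pose, push and grip.
It also fails if it takes over 45 s, if anything falls off the work surface, if the arm or the gripper's body presses on something with over 40 N, if the wrist force passes 120 N, or if a joint passes its speed limit or range.

ROBOT

A 6-joint arm with a two-finger parallel gripper is mounted at the origin on a cart in front of the work surface, level with it; the furniture and walls round the work are solid. World frame = base frame: x ahead of the robot, y to its left, z up, the work surface at z = 0. Lengths are in m, angles in degrees, forces in N, time in s.
With the tool pointing down it reaches from about 0.2 to 0.875 m from the base axis. Payload 3.4 kg.
Tool frame: the origin (TCP) lies at the very end of the fingers, on their centre line; the grasp point (between the pads) lies 19 mm behind it (grip_depth is the distance from the TCP to the grasp point, in m); z points along the fingers, y is the direction in which the jaws open and shut (so a half turn about z gives the same grasp; the last joint's range is limited). The gripper opens to 94 mm and grips with 3 to 60 N. Pads are 16 mm wide; open, the fingers measure 119 mm over their backs; the gripper's body (75 mm by 177 mm) begins 78 mm behind the grasp point.
Start: joints at [-77.98, 15.808, 86.224, -0, 77.962, -6.933], TCP at [0.187, -0.544, 0.205] pointing down, gripper open.
Joint ranges: [-165.64, 165.64], [-43.16, 119.46], [12.63, 154.43], [-67.54, 247.53], [6.08, 155.33], [-154.97, 154.97]. Speed limits (degrees/s): [147.25, 147.25, 180, 180, 180, 180].

INTERFACE

Orientations are given as [roll, pitch, yaw] about the fixed x, y, z axes, in that order (R = Rz(yaw) Ry(pitch) Rx(roll)).
In Python, from station import goto, move_straight, movej, release, close, wait, solve_ik, read_state, snapshot, PlanningError, hand_in, grip_depth gives the robot as it stands. Calls block until the motion is done:
- goto(position, orientation): joint-space move of the TCP to a pose.
- move_straight(position, orientation=None, rate=0.15, until_force=None): straight line of the TCP; orientation=None keeps the orientation; rate is the mean speed in m/s. With until_force (N) it stops when the force on the tool has changed by that much, and returns True; else False.
- movej(angles): joint-space move.
- release() and close(f_grip=None): open the fingers fully, or close them until they stop; f_grip is the grip in N (None keeps the last).
- wait(seconds).
- solve_ik(position, orientation): joint angles nearest the present ones, or None.
- read_state(): the state.
- snapshot(name): name is "side" or "top" or "wrist"; returns a dict with "image" (384x512x3 uint8, blue, green, red), "range_z" (384x512 float32, m along the optical axis (not along the pixel's ray), 0 where there is no reading), "fx", "fy", "cx", "cy" (pixels), "position" and "rotation" of the camera in the world. Camera axes: x right, y up, looking along -z (the intrinsics and any distortion apply to the point x, -y, -z); pixel columns grow to the right and rows downward; lengths in m; the calibration is good to about 2 mm. A picture is of the moment at which its call begins.
A pose or a line that the arm cannot do raises PlanningError and nothing moves.
- hand_in(): hands the job in, once; it reports no verdict.
The state is a dict: "t": time; "joint_pos": joint angles; "dq": joint speeds; "joint_torque": joint torques, N m; "ee_pos": TCP position; "tool_rot": TCP orientation; "contact_force": force on the tool from outside, world axes, zero at the start; "moment": the same for the moment, N m; "finger_gap": finger opening in m.
Only numpy, scipy, OpenCV 4.12 (cv2) and the standard library are available. Lean on these libraries where they do the work, as an engineer would, in place of code of your own. Each camera call takes 0.05 s, during which the arm holds its last target.

## Working session

There is one attempt and no reset: what is moved stays moved. The work goes in short steps, each a Python script; the robot and the scene stay as the last script left them, time stands still between calls to the robot, and variables do not carry over. Pictures are saved under pics/ and viewed, and the job is handed in when it is done.

```bash
ls; mkdir -p pics
cat > h.py <<'E'
import numpy as np, cv2
from station import *
def snap(n,tag):
    s=snapshot(n); cv2.imwrite(f'pics/{tag}.png',s['image']); np.savez(f'{tag}.npz',**s); return s
def load(tag): return dict(np.load(f'{tag}.npz',allow_pickle=True))
def ray(s,u,v):
    d=np.array([(u-s['cx'])/s['fx'],-(v-s['cy'])/s['fy'],-1.0]); return np.array(s['position']),np.array(s['rotation'])@d
def onplane(s,u,v,z):
    p,d=ray(s,u,v); return p+d*(z-p[2])/d[2]
def proj(s,P):
    q=np.array(s['rotation']).T@(np.array(P)-s['position']); return s['cx']+s['fx']*q[0]/-q[2], s['cy']-s['fy']*q[1]/-q[2]
def cloud(s):
    H,W=s['range_z'].shape; u,v=np.meshgrid(np.arange(W),np.arange(H)); r=s['range_z']
    c=np.stack([(u-s['cx'])/s['fx']*r,-(v-s['cy'])/s['fy']*r,-r],-1)
    return c@np.array(s['rotation']).T+s['position']
def tri(s1,a,s2,b):
    p,d=ray(s1,*a);q,e=ray(s2,*b);t=np.linalg.lstsq(np.stack([d,-e],1),q-p,rcond=None)[0]
    A=p+d*t[0];B=q+e*t[1];return (A+B)/2,np.linalg.norm(A-B)
E
python3 - <<'E'
from h import *
for n in('side','top','wrist'):
    s=snap(n,n+'0'); print(n,s['fx'],s['cx'],s['cy'],s['position'],np.round(s['rotation'],3).tolist(),s.keys())
st=read_state(); print(st); print(grip_depth)
E
```

```text
pics
side 422.94888032355504 249.63097766759972 185.25943244591056 [ 0.27222111 -1.23235252  1.02562486] [55.125, -0.96, -12.533] dict_keys(['image', 'range_z', 'fx', 'fy', 'cx', 'cy', 'position', 'rotation'])
top 395.6168624605271 255.47910968431128 192.2084890632805 [0.27256673 0.0338443  1.35463458] [12.479, -0.064, -91.79] dict_keys(['image', 'range_z', 'fx', 'fy', 'cx', 'cy', 'position', 'rotation'])
wrist 274.9460186956485 254.79723471876193 186.4049200537884 [ 0.25599072 -0.5189472   0.38437704] [-14.69, 0.127, -71.123] dict_keys(['image', 'range_z', 'fx', 'fy', 'cx', 'cy', 'position', 'rotation'])
{'t': 0.15, 'joint_pos': array([-7.79792966e+01,  1.58390479e+01,  8.62746659e+01,  6.46986883e-04,
        7.79623363e+01, -6.93249743e+00]), 'dq': array([-0.05798259, -0.09155772, -0.29079803,  0.00424601, -0.04414974,
       -0.00092157]), 'joint_torque': array([ 1.25000686e-03, -4.04927158e+01, -2.37431431e+01,  7.01967627e-02,
        3.15033132e-02, -9.14673274e-05]), 'ee_pos': array([ 0.18667644, -0.543436  ,  0.20483302]), 'tool_rot': array([-1.79924582e+02, -9.80718190e-03,  1.89530591e+01]), 'contact_force': array([ 0.03605929, -0.42637795, -0.12730715]), 'moment': array([-0.03208911, -0.06104704,  0.02702459]), 'finger_gap': 0.09389587240664984}
0.0188
```

```bash
cat >> h.py <<'E'
from scipy.spatial.transform import Rotation as Rn
_old=snapshot
def fixr(s):
    s=dict(s); r=np.array(s['rotation'])
    if r.shape==(3,): s['rotation']=Rn.from_euler('xyz',r,degrees=True).as_matrix()
    return s
def snap(n,tag):
    s=fixr(_old(n)); cv2.imwrite(f'pics/{tag}.png',s['image']); np.savez(f'{tag}.npz',**s); return s
def load(tag): return fixr(np.load(f'{tag}.npz'))
E
python3 - <<'E'
import h,cv2
for n in('side','top'):
    s=h.load(n+'0'); cv2.imwrite(f'pics/{n}0b.png',cv2.resize(s['image'],(800,600),interpolation=cv2.INTER_CUBIC))
E
```

```text
(no output)
```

View pics/side0b.png

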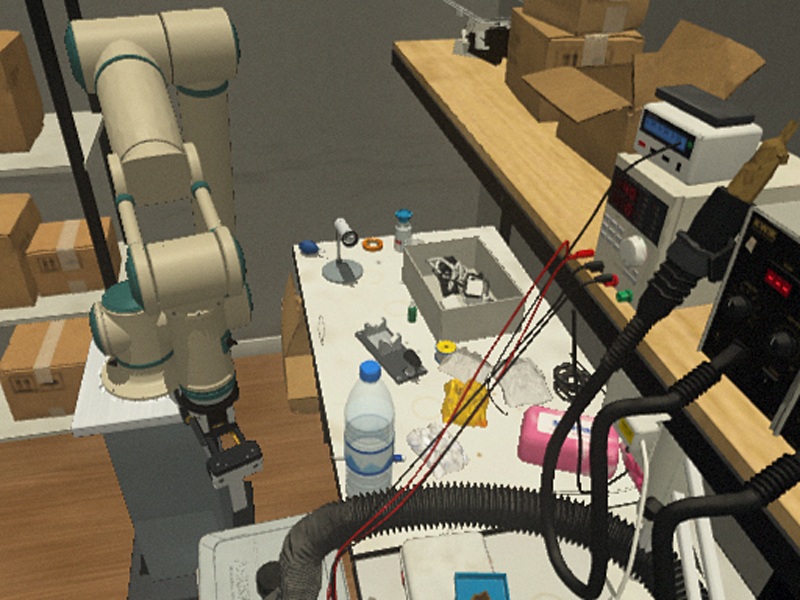

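View pics/top0b.png

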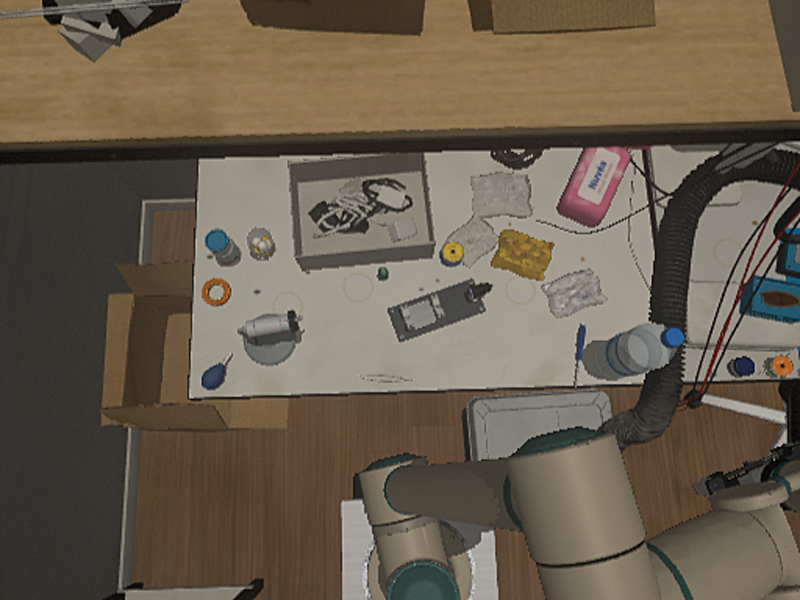

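View pics/wrist0.png

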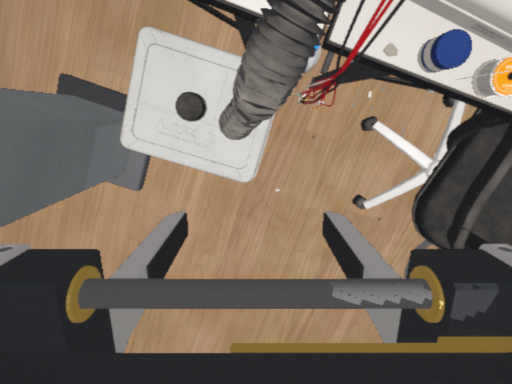

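```bash
python3 - <<'E'
from h import *
s=load('top0'); c=cloud(s)
def P(u,v): u=int(u*.64);v=int(v*.64); return np.round(np.median(c[v-1:v+2,u-1:u+2].reshape(-1,3),0),3)
for n,u,v in [('barrel rear',248,328),('ring',293,326),('foot',270,355),('foot r',292,345),('lamp',480,293),('fix base corner',402,340),('block',420,312),('bottle cap',672,337),('bin',360,255),('tablefront',300,385),('glue',383,272),('hose',665,300)]: print(n,P(u,v))
s2=load('side0');c2=cloud(s2)
c=c2
for n,u,v in [('ring',349,238),('tube',340,228),('foot',345,278),('lamp',413,365)]: print(n,P(u,v))
E
python3 - <<'E'
import cv2
a=cv2.imread('pics/top0.png')[170:260,110:330]; b=cv2.imread('pics/side0.png')[130:260,190:300]
cv2.imwrite('pics/top0c.png',cv2.resize(a,None,fx=3.6,fy=3.6,interpolation=cv2.INTER_CUBIC))
cv2.imwrite('pics/side0c.png',cv2.resize(b,None,fx=4.5,fy=4.5,interpolation=cv2.INTER_CUBIC))
E
```

```text
barrel rear [0.493 0.323 0.165]
ring [0.493 0.235 0.162]
foot [0.457 0.311 0.011]
foot r [0.479 0.264 0.009]
lamp [ 0.57  -0.15   0.065]
fix base corner [0.484 0.021 0.011]
block [ 0.544 -0.019  0.014]
bottle cap [ 0.426 -0.438  0.312]
bin [0.658 0.106 0.077]
tablefront [ 0.391  0.245 -0.   ]
glue [0.625 0.057 0.049]
hose [ 0.534 -0.53   0.098]
ring [0.505 0.242 0.156]
tube [0.487 0.289 0.16 ]
foot [0.494 0.266 0.014]
lamp [ 0.575 -0.171  0.057]
```

View pics/top0c.png

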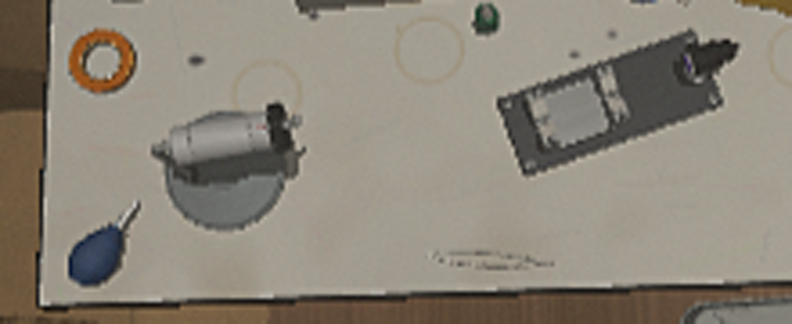

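View pics/side0c.png

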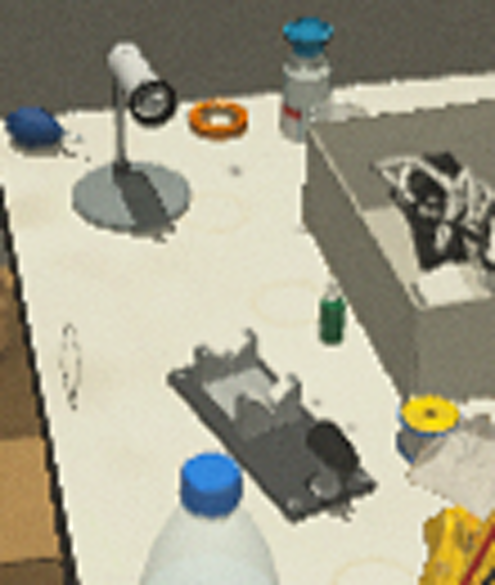

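Run:
```python
from h import *
pts=np.concatenate([cloud(load(n+'0'))[load(n+'0')['range_z']>0] for n in('top','side')])
r=np.hypot(pts[:,0],pts[:,1]);a=np.degrees(np.arctan2(pts[:,1],pts[:,0]))
# exclude arm: print top z
for a0 in range(-90,50,10):
    row=[]
    for r0 in np.arange(.3,.85,.05):
        m=(a>=a0)&(a<a0+10)&(r>=r0)&(r<r0+.05); row.append(round(float(np.percentile(pts[m,2],99)),2) if m.sum()>3 else None)
    print(a0,row)
for P,O in [((.187,-.544,.45),(180,0,19)),((.1,-.38,.5),(180,0,19)),((.497,.2,.32),(180,0,98)),((.5,.27,.131),(180,0,98)),((.54,-.02,.04),(180,0,110)),((.54,-.02,.3),(180,0,110))]: 
    print(P,solve_ik(P,O))
```

```text
-90 [-0.39, None, None, None, None, None, None, None, -0.73, -0.73, -0.73]
-80 [0.71, 0.69, 0.67, 0.63, 0.62, 0.64, 0.62, 0.35, -0.73, -0.73, -0.73]
-70 [0.73, 0.7, 0.67, 0.63, 0.62, 0.64, 0.63, 0.35, 0.0, 0.04, 0.04]
-60 [0.72, 0.68, 0.67, -0.38, -0.07, 0.05, 0.19, 0.1, 0.21, 0.28, 0.06]
-50 [-0.38, -0.38, -0.38, 0.0, 0.01, 0.31, 0.31, 0.23, 0.24, 0.38, 0.52]
-40 [0.78, -0.38, 0.0, 0.0, 0.0, 0.01, 0.03, 0.03, 0.03, 0.32, 0.53]
-30 [0.79, -0.0, 0.01, 0.0, 0.01, 0.0, 0.01, 0.04, 0.5, 0.54, 0.65]
-20 [-0.74, 0.0, 0.0, 0.0, 0.01, 0.07, 0.07, 0.04, 0.54, 0.66, 0.67]
-10 [-0.73, 0.0, 0.0, 0.01, 0.05, 0.05, 0.01, 0.11, 0.54, 0.66, 0.67]
0 [-0.74, 0.01, 0.01, 0.03, 0.05, 0.04, 0.06, 0.11, 0.54, 0.54, 0.54]
10 [-0.73, 0.0, 0.01, 0.0, 0.0, 0.0, 0.0, 0.11, 0.54, 0.54, 0.54]
20 [-0.73, 0.0, 0.0, 0.01, 0.16, 0.17, 0.01, 0.09, 0.51, 0.54, 0.54]
30 [-0.73, -0.73, 0.0, 0.0, 0.01, 0.17, 0.05, 0.01, 0.01, 0.12, 0.54]
40 [-0.73, -0.73, -0.73, 0.0, 0.0, 0.04, 0.04, 0.0, 0.0, 0.0, None]
(0.187, -0.544, 0.45) [-77.9588966   14.34626493  54.7985853    0.         110.85514977
  -6.9588966 ]
(0.1, -0.38, 0.5) [-85.429287    -1.83176774  66.70040242   0.         115.13136532
 -14.429287  ]
(0.497, 0.2, 0.32) [ 1.44774224e+01  9.91137094e+00  7.82376385e+01 -2.54444375e-14
  9.18509905e+01  6.47742237e+00]
(0.5, 0.27, 0.131) [ 2.13539492e+01  1.81558235e+01  9.38543219e+01 -2.54444375e-14
  6.79898546e+01  1.33539492e+01]
(0.54, -0.02, 0.04) [ -9.50000052  21.21998887 104.23594564   0.          54.54406549
 -29.50000052]
(0.54, -0.02, 0.3) [ -9.50000052  10.57405428  80.11663697   0.          89.30930876
 -29.50000052]
```

```bash
python3 - <<'E'
from h import *
goto((.15,-.43,.45),(180,0,19))
goto((.555,-.09,.33),(180,0,110))
snap('wrist','wf1'); st=read_state(); print(st['t'],st['ee_pos'],st['tool_rot'],st['contact_force'])
goto((.50,.21,.32),(180,0,98))
snap('wrist','ws1'); print(read_state()['t'])
E
python3 -c "
import cv2
for n in('wf1','ws1'): cv2.imwrite(f'pics/{n}b.png',cv2.resize(cv2.imread(f'pics/{n}.png'),(800,600),interpolation=cv2.INTER_CUBIC))"
```

```text
3.2167 [ 0.55484132 -0.09107272  0.33031168] [1.79987059e+02 4.03360537e-02 1.09903113e+02] [-0.47369064 -0.66250026 -0.0692596 ]
4.4333
```

View pics/wf1b.png

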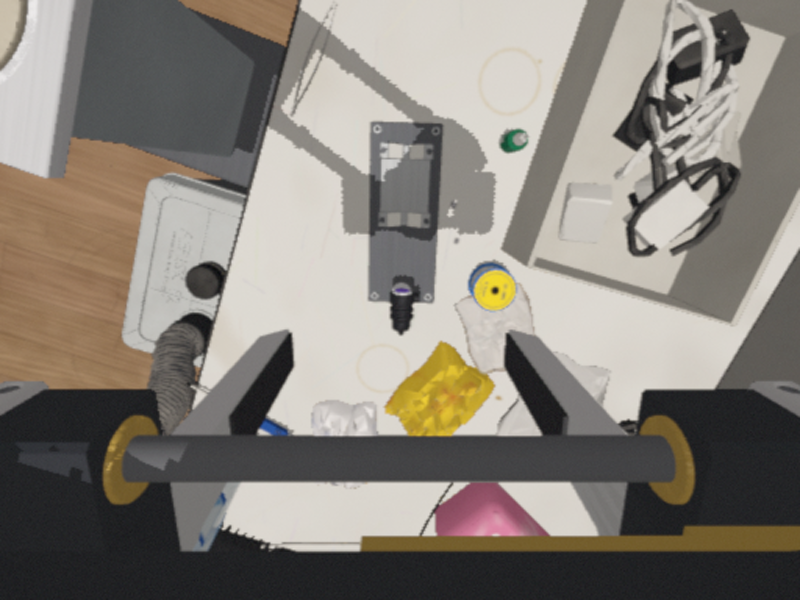

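View pics/ws1b.png

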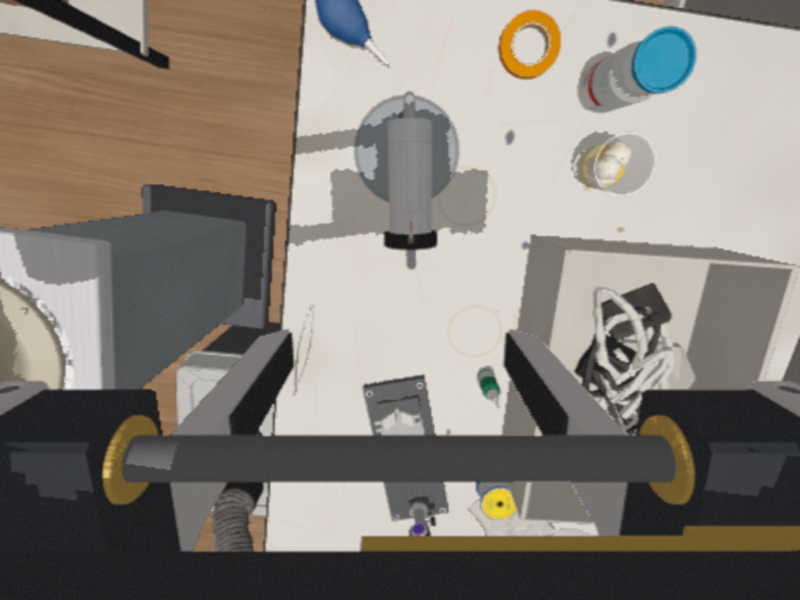

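Run:
```python
from h import *
a=cv2.imread('pics/wf1.png')[70:220,225:295]; b=cv2.imread('pics/ws1.png')[50:180,215:310]
cv2.imwrite('pics/wf1c.png',cv2.resize(a,None,fx=4,fy=4,interpolation=cv2.INTER_CUBIC))
cv2.imwrite('pics/ws1c.png',cv2.resize(b,None,fx=4.5,fy=4.5,interpolation=cv2.INTER_CUBIC))
for t in('wf1','ws1'):
    s=load(t); print(t,s['position'],Rn.from_matrix(s['rotation']).as_euler('xyz',degrees=True))
```

```text
wf1 [ 0.52978746 -0.02109787  0.50983957] [-14.65726325   0.04638783  19.83692196]
ws1 [0.49020864 0.28264346 0.49969533] [-14.67051743   0.02750234   7.87102736]
```

View pics/wf1c.png

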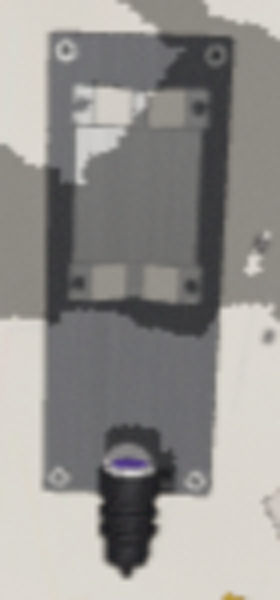

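View pics/ws1c.png

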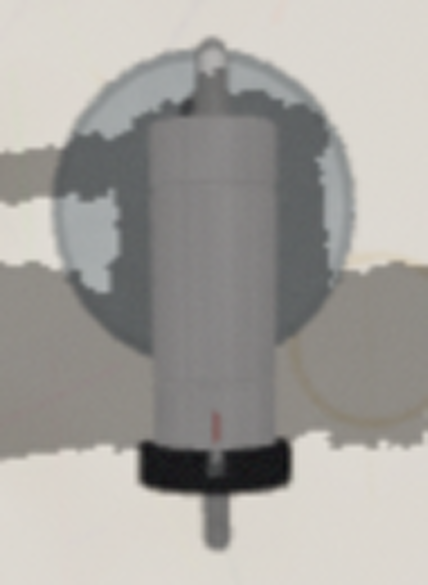

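Run:
```python
from h import *
s=load('wf1'); f=lambda u,v,z:onplane(s,225+u/4-.375,70+v/4-.375,z)
C=np.array([f(*p,.010) for p in[(49,32),(232,38),(43,490),(213,494)]])
print(C.round(4)); d=C[[0,1]].mean(0)-C[[2,3]].mean(0); print('len',np.linalg.norm(d),'w',np.linalg.norm(C[0]-C[1]),np.linalg.norm(C[2]-C[3]),'yaw',np.degrees(np.arctan2(-d[0],d[1])))
u=d/np.linalg.norm(d); m=C.mean(0); print('origin',m+u*.035)
s=load('ws1'); f=lambda u,v,z:onplane(s,215+u/4.5-.39,50+v/4.5-.39,z)
a=f(212,115,.155);b=f(216,449,.160); 
A=(f(148,118,.150)+f(277,118,.150))/2; B=(f(153,445,.150)+f(276,445,.150))/2
d=A-B; print(A,B,np.linalg.norm(d),'yaw',np.degrees(np.arctan2(-d[0],d[1])))
p1=f(212,42,.163); p2=f(216,545,.166); print('rod',p1,p2, np.degrees(np.arctan2(-(p1-p2)[0],(p1-p2)[1])), np.linalg.norm(p1-p2))
```

```text
[[ 0.4801  0.0255  0.01  ]
 [ 0.5542  0.0497  0.01  ]
 [ 0.543  -0.1672  0.01  ]
 [ 0.6193 -0.1417  0.01  ]]
len 0.2024875701889746 w 0.07800368283124337 0.08036348524075002 yaw 18.424658748764706
origin [ 0.53809872 -0.02520369  0.01      ]
[0.49224956 0.32775728 0.15      ] [0.50517123 0.24248735 0.15      ] 0.08624343488503565 yaw 8.61695056310498
rod [0.48949365 0.34370938 0.163     ] [0.50883519 0.21725975 0.166     ] 8.696472901921107 0.12795548203860033
```

```bash
python3 - <<'E'
from h import *
y=np.radians(8.7); d=np.array([-np.sin(y),np.cos(y)])
p=np.array([.4987,.285])-.03*d
move_straight((p[0],p[1],.245),(180,0,98.7),rate=.2)
snap('wrist','ws2'); print(read_state()['t'])
E
python3 -c "
import cv2
for n in('ws2',): cv2.imwrite(f'pics/{n}b.png',cv2.resize(cv2.imread(f'pics/{n}.png'),(800,600),interpolation=cv2.INTER_CUBIC))"
```

```text
5.075
```

View pics/ws2b.png

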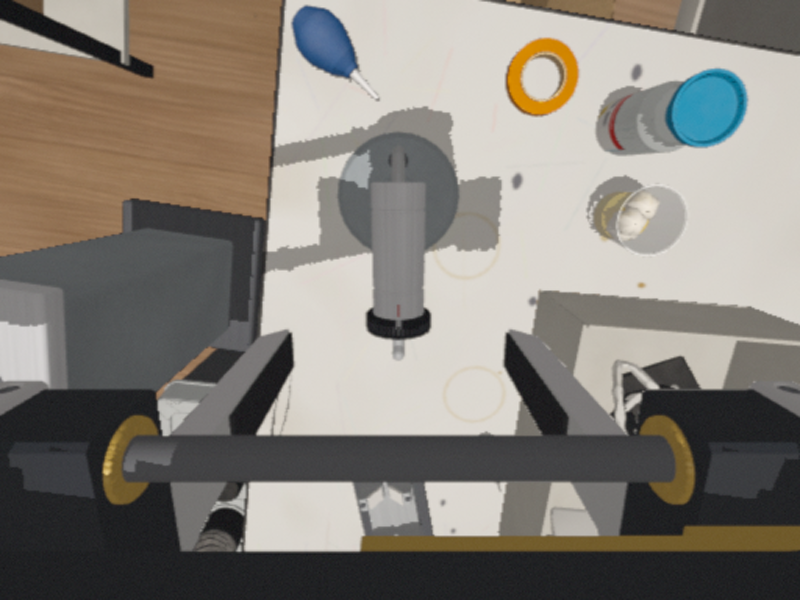

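Run:
```python
from h import *
b=cv2.imread('pics/ws2.png')[85:235,210:300]
cv2.imwrite('pics/ws2c.png',cv2.resize(b,None,fx=4,fy=4,interpolation=cv2.INTER_CUBIC))
for t in('ws1','ws2'):
    s=load(t);c=cloud(s)
    m=(c[...,2]>.13)&(c[...,2]<.2)&(np.hypot(c[...,0]-.4987,c[...,1]-.285)<.09)
    q=c[m]; y=np.radians(8.65); d=np.array([-np.sin(y),np.cos(y)]);n=np.array([np.cos(y),np.sin(y)])
    l=(q[:,:2]-[.4987,.285])@d; w=(q[:,:2]-[.4987,.285])@n
    for l0 in np.arange(-.08,.08,.01):
        k=(l>=l0)&(l<l0+.01)
        if k.sum()>5: print(t,round(l0,2),k.sum(),'w',w[k].min().round(4),w[k].max().round(4),'z',np.percentile(q[k,2],95).round(4))
```

```text
ws1 -0.07 48 w -0.0034 0.0029 z 0.1706
ws1 -0.06 132 w -0.0222 0.0214 z 0.1708
ws1 -0.05 298 w -0.022 0.0215 z 0.1718
ws1 -0.04 217 w -0.0167 0.0159 z 0.1678
ws1 -0.03 231 w -0.0165 0.016 z 0.1675
ws1 -0.02 220 w -0.0163 0.0158 z 0.1677
ws1 -0.01 241 w -0.0173 0.0156 z 0.1678
ws1 -0.0 248 w -0.0172 0.0156 z 0.1676
ws1 0.01 250 w -0.017 0.0156 z 0.1677
ws1 0.02 249 w -0.0168 0.0157 z 0.1678
ws1 0.03 266 w -0.0166 0.0154 z 0.1676
ws1 0.04 88 w -0.0163 0.0153 z 0.1665
ws1 0.05 60 w -0.0043 0.0037 z 0.1621
ws1 0.06 11 w -0.0043 0.0027 z 0.1536
ws2 -0.07 77 w -0.0036 0.0036 z 0.1703
ws2 -0.06 225 w -0.0216 0.0217 z 0.1706
ws2 -0.05 422 w -0.0217 0.0215 z 0.1715
ws2 -0.04 318 w -0.0173 0.016 z 0.1676
ws2 -0.03 322 w -0.017 0.0159 z 0.1676
ws2 -0.02 327 w -0.0167 0.0156 z 0.1678
ws2 -0.01 344 w -0.0165 0.0168 z 0.1676
ws2 -0.0 353 w -0.0163 0.0166 z 0.1676
ws2 0.01 361 w -0.0172 0.0165 z 0.1677
ws2 0.02 375 w -0.0172 0.0162 z 0.1675
ws2 0.03 383 w -0.017 0.0161 z 0.1677
ws2 0.04 151 w -0.0169 0.016 z 0.167
ws2 0.05 99 w -0.0042 0.0034 z 0.1616
ws2 0.06 24 w -0.0032 0.0035 z 0.1549
```

View pics/ws2c.png

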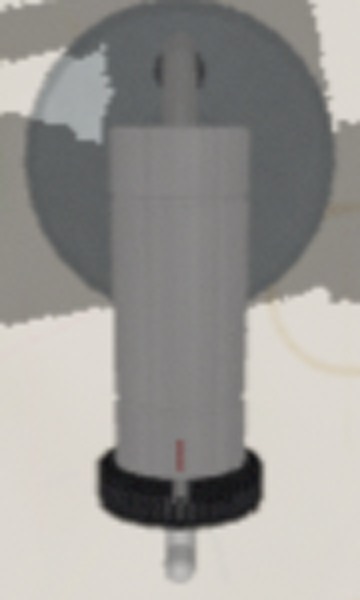

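Run:
```python
from h import *
for t in('ws1','ws2'):
    s=load(t);c=cloud(s)
    y=np.radians(8.65); d=np.array([-np.sin(y),np.cos(y)]);n=np.array([np.cos(y),np.sin(y)])
    l=(c[...,:2]-[.4987,.285])@d; w=(c[...,:2]-[.4987,.285])@n; z=c[...,2]
    k=(z>.13)&(z<.2)&(abs(l)<.1)&(abs(w)<.03)
    rear=l[k&(abs(w)>.005)&(abs(w)<.013)].max(); 
    r=k&(abs(w)>.018)
    print(t,'rear',rear,'ring outer l range',l[r].min(),l[r].max(),'front',l[k&(abs(w)>.005)].min())
    print(' tip',l[k].min())
    # fit tube axis
    q=k&(l>-.035)&(l<.04)&(z>.157); 
    for sl in [(-.035,-.01),(-.01,.015),(.015,.04)]:
        a=q&(l>sl[0])&(l<sl[1]); W=w[a];Z=z[a]
        A=np.c_[2*W,2*Z,np.ones(W.size)]; x=np.linalg.lstsq(A,W**2+Z**2,rcond=None)[0]; print('  circle',x[:2].round(4),np.sqrt(x[2]+x[0]**2+x[1]**2).round(4))
# fixture
s=load('wf1');c=cloud(s);o=np.array([.538,-.0252]);y=np.radians(18.4); d=np.array([-np.sin(y),np.cos(y)]);n=np.array([np.cos(y),np.sin(y)])
l=(c[...,:2]-o)@d; w=(c[...,:2]-o)@n; z=c[...,2]; k=(abs(w)<.06)&(l>-.16)&(l<.09)
pl=k&(z>.007)&(z<.014)
print('plate z',np.median(z[pl]),'l',np.percentile(l[pl],[.3,99.7]),'w',np.percentile(w[pl],[.3,99.7]))
for a,b in [(-.13,-.05),(-.02,.02),(.045,.065)]:
    q=pl&(l>a)&(l<b); print('  w',w[q].min(),w[q].max())
for l0 in np.arange(-.05,.05,.005):
    q=k&(l>l0)&(l<l0+.005)&(z>.02); 
    if q.sum()>3: print(round(l0,3),q.sum(),'w',w[q].min().round(4),w[q].max().round(4),'z',z[q].max().round(4),z[q].min().round(4))
h=k&(z>.046)&(l>-.05); print('top l',l[h].min(),l[h].max())
```

```text
ws1 rear 0.041837646649643706 ring outer l range -0.05413845537014716 -0.04242801388381514 front -0.05429510483496959
 tip -0.06968525564550221
  circle [-0.0003  0.1515] 0.0158
  circle [-0.0003  0.1516] 0.0158
  circle [-0.0004  0.1513] 0.016
ws2 rear 0.04134706974931264 ring outer l range -0.054264696852447614 -0.042176903524451186 front -0.05459555409206422
 tip -0.06874985581220107
  circle [-0.0002  0.1514] 0.0159
  circle [-0.0002  0.1513] 0.016
  circle [-0.0003  0.1512] 0.0161
plate z 0.010391926925251427 l [-0.13599948  0.06657611] w [-0.04077705  0.03914529]
  w -0.04103983134440654 0.03910316236084891
  w -0.0401189197803343 0.039490368673359526
  w -0.038728004127945456 0.03895621439025156
-0.05 6861 w -0.06 0.0598 z 0.4679 0.4319
-0.045 22277 w -0.06 0.0597 z 0.4694 0.0281
-0.04 7728 w -0.06 0.0591 z 0.4535 0.0281
-0.035 4267 w -0.06 0.06 z 0.4535 0.0282
-0.03 71 w -0.0272 0.0256 z 0.052 0.0202
-0.02 5 w -0.0199 0.0168 z 0.0203 0.02
-0.015 4 w -0.0252 -0.0044 z 0.0207 0.02
0.005 793 w -0.0082 0.0209 z 0.5098 0.0202
0.015 6 w -0.0103 0.0241 z 0.0207 0.0201
0.02 4 w -0.0137 0.0135 z 0.0203 0.02
0.025 78 w -0.0272 0.0265 z 0.0531 0.02
0.03 109 w -0.0263 0.0264 z 0.0538 0.0286
0.035 105 w -0.0265 0.0262 z 0.0531 0.0279
0.04 39 w -0.0265 0.0259 z 0.0528 0.0293
top l -0.0499954795796364 0.04162493461930652
```

```bash
python3 - <<'E'
from h import *
y=np.radians(18.4); d=np.array([-np.sin(y),np.cos(y)])
p=np.array([.538,-.0252])-.04*d
move_straight((.5,.2,.32),(180,0,100),rate=.3)
goto((p[0],p[1],.17),(180,0,108.4))
snap('wrist','wf2'); print(read_state()['t'])
E
cat > fx.py <<'E'
from h import *
def an(t,o=(.538,-.0252),yaw=18.4):
    s=load(t);c=cloud(s);o=np.array(o);y=np.radians(yaw); d=np.array([-np.sin(y),np.cos(y)]);n=np.array([np.cos(y),np.sin(y)])
    l=(c[...,:2]-o)@d; w=(c[...,:2]-o)@n; z=c[...,2]; k=(abs(w)<.06)&(l>-.16)&(l<.09)&(s['range_z']>.1)&(z<.1)
    pl=k&(z>.007)&(z<.014)
    print(t,'plate z',np.median(z[pl]),'l',l[pl].min(),l[pl].max())
    for a in np.arange(-.13,.065,.02):
        q=pl&(l>a)&(l<a+.02)
        if q.sum()>20: print('  plate',a.round(2),w[q].min().round(4),w[q].max().round(4),((w[q].min()+w[q].max())/2).round(4))
    for a,b in[(-.042,-.028),(.028,.042)]:
        q=k&(l>a-.006)&(l<b+.006)&(z>.035); print('  V l',l[q].min().round(4),l[q].max().round(4),'w',w[q].min().round(4),w[q].max().round(4),'z',z[q].max().round(4))
        f=q&(z<.049)&(abs(w)>.006)
        L=f&(w<0);R=f&(w>0)
        if min(L.sum(),R.sum())>10:
            A=np.polyfit(w[L],z[L],1);B=np.polyfit(w[R],z[R],1); print('   flanks',A.round(3),B.round(3),'apex w',((B[1]-A[1])/(A[0]-B[0])).round(4), L.sum(),R.sum())
    la=k&(z>.05)&(l<-.08); 
    if la.sum(): print('  lamp l max',l[la].max(),'w mid',(w[la].min()+w[la].max())/2,'z',z[la].max())
if __name__=='__main__': an('wf1');an('wf2')
E
python3 fx.py
python3 -c "
import cv2
for n in('wf2',): cv2.imwrite(f'pics/{n}b.png',cv2.resize(cv2.imread(f'pics/{n}.png'),(800,600),interpolation=cv2.INTER_CUBIC))"
```

```text
6.7583
wf1 plate z 0.010391926925251427 l -0.13695927836639443 0.06706689558538767
  plate -0.13 -0.041 0.0383 -0.0014
  plate -0.11 -0.0392 0.0391 -0.0001
  plate -0.09 -0.0394 0.0384 -0.0005
  plate -0.07 -0.0396 0.0391 -0.0003
  plate -0.05 -0.0397 0.0383 -0.0007
  plate -0.03 -0.0399 0.0395 -0.0002
  plate -0.01 -0.04 0.0395 -0.0002
  plate 0.01 -0.0402 0.0391 -0.0005
  plate 0.03 -0.0404 0.0396 -0.0004
  plate 0.05 -0.0388 0.0388 0.0
  V l -0.0423 -0.0282 w -0.0272 0.0263 z 0.0533
   flanks [-0.623  0.038] [0.378 0.04 ] apex w -0.0022 52 49
  V l 0.0277 0.0416 w -0.0265 0.0265 z 0.0538
   flanks [-0.444  0.039] [0.616 0.038] apex w 0.0008 58 44
  lamp l max -0.10923677935930728 w mid -0.0007034211297132992 z 0.07356021261126605
wf2 plate z 0.010380437562088063 l -0.13739743972056154 0.06658153843549634
  plate -0.13 -0.0408 0.0385 -0.0012
  plate -0.11 -0.0408 0.0394 -0.0007
  plate -0.09 -0.04 0.0388 -0.0006
  plate -0.07 -0.0406 0.0395 -0.0005
  plate -0.05 -0.0401 0.0389 -0.0006
  plate -0.03 -0.0402 0.0397 -0.0002
  plate -0.01 -0.0402 0.0392 -0.0005
  plate 0.01 -0.0395 0.0398 0.0002
  plate 0.03 -0.0401 0.0393 -0.0004
  plate 0.05 -0.0394 0.04 0.0003
  V l -0.0424 -0.0281 w -0.0273 0.0266 z 0.0534
   flanks [-0.001  0.043] [0.082 0.043] apex w 0.0062 144 132
  V l 0.0276 0.0412 w -0.0268 0.027 z 0.0537
   flanks [-0.739  0.037] [0.927 0.035] apex w 0.0011 101 114
  lamp l max -0.10882086607286233 w mid -0.0005268093459978732 z 0.0727584723469617
```

View pics/wf2b.png

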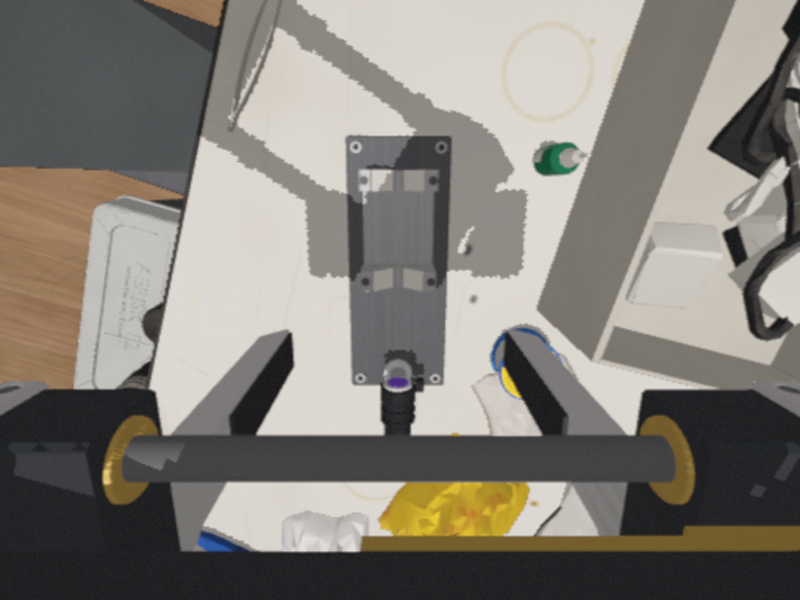

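```bash
cat >> h.py <<'E'
def fr(o,yaw):
    y=np.radians(yaw); return np.array(o),np.array([-np.sin(y),np.cos(y)]),np.array([np.cos(y),np.sin(y)])
So,Sd,Sn=fr([.4987,.285],8.65); So=So-.0003*Sn
Fo,Fd,Fn=fr([.538,-.0252],18.15); Fo=Fo-.0002*Fn-.0003*Fd
SY=98.65; FY=108.15
E
python3 - <<'E'
from h import *
move_straight((.52,.05,.26),(180,0,104),rate=.35)
goto((*So,.25),(180,0,SY))
move_straight((*So,.150-grip_depth),(180,0,SY),rate=.12)
s0=read_state(); print(s0['t'],s0['ee_pos'],s0['tool_rot'],s0['contact_force'])
close(40)
s=read_state(); print(s['t'],s['finger_gap'],s['contact_force'],s['ee_pos'])
snap('side','sg'); snap('top','tg'); snap('wrist','wg')
E
python3 - <<'E'
import cv2,numpy as np
a=cv2.imread('pics/sg.png')[110:210,170:270]; b=cv2.imread('pics/wg.png')
cv2.imwrite('pics/sgc.png',np.hstack([cv2.resize(a,(400,400),interpolation=cv2.INTER_CUBIC),cv2.resize(b,(400,400))]))
E
```

```text
9.4083 [0.49905956 0.28511322 0.13200972] [ 1.79905240e+02 -2.43180916e-02  9.86376406e+01] [0.78004883 0.30642016 0.1766005 ]
10.375 0.033051774777376135 [ 0.51827373 -0.22654665  0.77845804] [0.49843605 0.28497507 0.13118385]
```

View pics/sgc.png

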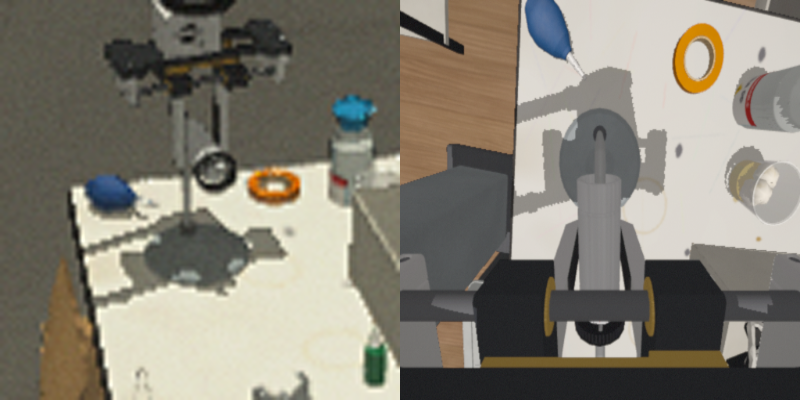

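Run:
```python
from h import *
z=.150-grip_depth+.013
move_straight((*So,z),rate=.05)
s=read_state(); print(s['t'],s['ee_pos'],s['contact_force'],s['finger_gap'],s['moment'])
snap('wrist','wl'); 
c=cloud(load('wl')); l=(c[...,:2]-So)@Sd; w=(c[...,:2]-So)@Sn
for a in np.arange(.01,.06,.005):
    k=(abs(w)<.012)&(l>a)&(l<a+.005)&(c[...,2]>.13)&(c[...,2]<.25)
    if k.sum(): print(a.round(3),k.sum(),c[...,2][k].max().round(4))
k=(abs(w)>.006)&(abs(w)<.013)&(c[...,2]>.15)&(c[...,2]<.2)&(l<.08);print('rear',l[k].max())
```

```text
10.9333 [0.4985961  0.28505925 0.14469533] [-0.22334485  0.32376014 -1.25094475] 0.033005554136088876 [-0.02831567 -0.12414778 -0.03906635]
0.01 330 0.1822
0.015 349 0.1819
0.02 370 0.1823
0.025 339 0.182
0.03 367 0.1823
0.035 515 0.1826
0.04 426 0.1823
0.045 112 0.1642
0.05 116 0.1627
0.055 122 0.1609
rear 0.042321282037571996
```

```bash
python3 - <<'E'
from h import *
f=read_state()['contact_force']
z=.1443
hit=move_straight((*(So-.13*Sd),z),rate=.09,until_force=6)
s=read_state(); print(hit,s['t'],s['ee_pos'],s['contact_force'],s['finger_gap'],s['moment'])
snap('side','sd');snap('wrist','wd')
E
python3 - <<'E'
import cv2,numpy as np
a=cv2.imread('pics/sd.png')[110:240,150:280]; b=cv2.imread('pics/wd.png')
cv2.imwrite('pics/sdc.png',np.hstack([cv2.resize(a,(400,400),interpolation=cv2.INTER_CUBIC),cv2.resize(b,(400,400))]))
E
```

```text
False 12.575 [0.51787029 0.15690776 0.14426858] [ 0.10377305  0.24830632 -0.46840967] 0.03337094010472476 [ 0.00339884 -0.04021586 -0.0027439 ]
```

View pics/sdc.png

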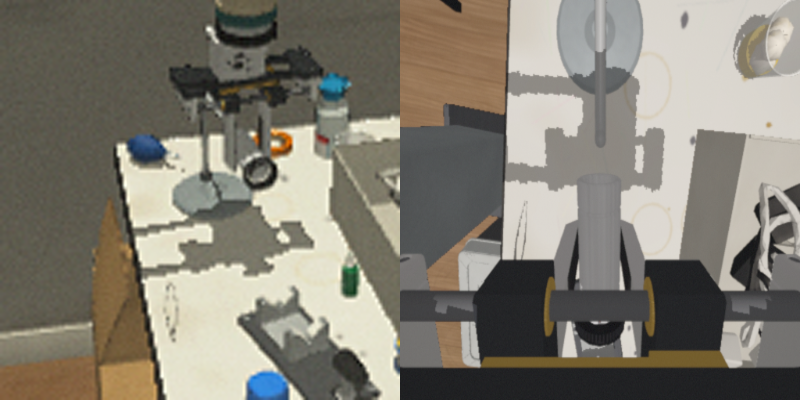

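```bash
cat > inh.py <<'E'
from h import *
def inh(t,ee,rot):
    s=load(t);c=cloud(s); R=Rn.from_euler('xyz',rot,degrees=True).as_matrix()
    q=(c-ee)@R  # tool frame: x along barrel(+y), y lateral, z down
    k=(s['range_z']>.05)&(abs(q[...,1])<.019)&(q[...,2]<-.005-.0+.01)&(q[...,2]>-.06)&(q[...,0]>.012)&(q[...,0]<.06)
    q=q[k]
    for a in np.arange(.012,.045,.008):
        m=(q[:,0]>a)&(q[:,0]<a+.008)
        if m.sum()>20:
            Q=q[m]; top=Q[abs(Q[:,1])<.004,2]; W=Q[:,1];Z=Q[:,2];A=np.c_[2*W,2*Z,np.ones(W.size)];x=np.linalg.lstsq(A,W**2+Z**2,rcond=None)[0]
            print(a.round(3),m.sum(),'top z',np.median(top).round(4),'y edges',Q[:,1].min().round(4),Q[:,1].max().round(4),'circ',x[:2].round(4))
    e=q[(abs(q[:,1])<.013)]; print('rear x',e[:,0].max())
if __name__=='__main__':
    st=read_state(); inh('wd',st['ee_pos'],st['tool_rot'])
E
python3 inh.py
```

```text
0.012 714 top z -0.0358 y edges -0.0174 0.0159 circ [-0.0005 -0.0196]
0.02 742 top z -0.0357 y edges -0.0171 0.0165 circ [-0.0004 -0.0197]
0.028 774 top z -0.036 y edges -0.0175 0.0163 circ [-0.0005 -0.0198]
0.036 1054 top z -0.0349 y edges -0.0172 0.016 circ [-0.0005 -0.0214]
rear x 0.05989099399212451
```

```bash
sed -i 's/^SY=/Fo=Fo+.0005*Fn\nSY=/' h.py
python3 - <<'E'
from h import *
p=Fo-.008*Fd
goto((*p,.150-grip_depth),(180,0,FY)); wait(.3)
s0=read_state(); print(s0['t'],s0['ee_pos'],s0['tool_rot'],s0['contact_force'])
hit=move_straight((*p,.0605-grip_depth),(180,0,FY),rate=.06,until_force=5)
s=read_state(); print(hit,s['t'],s['ee_pos'],s['contact_force'],s['moment'])
snap('wrist','wp');snap('side','sp')
E
python3 - <<'E'
import cv2,numpy as np
a=cv2.imread('pics/sp.png')[180:270,200:290]; b=cv2.imread('pics/wp.png')
cv2.imwrite('pics/spc.png',np.hstack([cv2.resize(a,(400,400),interpolation=cv2.INTER_CUBIC),cv2.resize(b,(400,400))]))
E
```

```text
13.7667 [ 0.54092282 -0.03177586  0.13135126] [ 1.79982410e+02 -4.69025255e-03  1.08253320e+02] [-0.56121907  0.12066608 -1.77317036]
False 15.4083 [ 0.54120226 -0.03303156  0.0420794 ] [-0.5754115  -0.83299805 -1.47309245] [-0.00142634 -0.06836332  0.02289427]
```

View pics/spc.png

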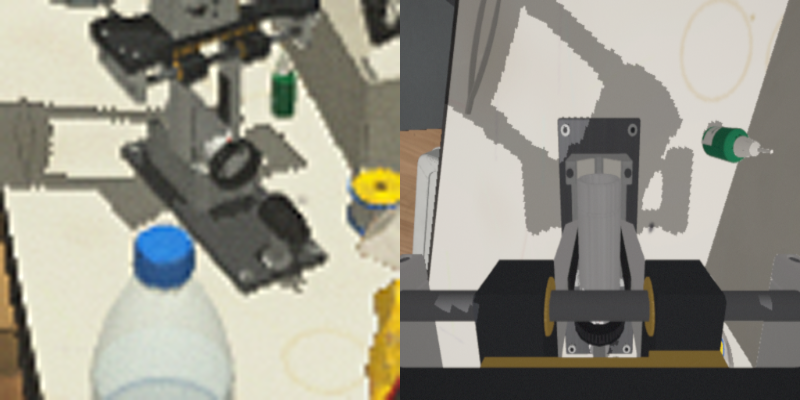

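```bash
cat > rep.py <<'E'
from h import *
def rep(l=''):
    s=read_state(); r=s['ee_pos'][:2]-Fo; f=s['contact_force']
    print(l,round(s['t'],2),'l %.4f w %.4f axis z %.4f'%(r@Fd,r@Fn,s['ee_pos'][2]+grip_depth),'F l %.2f w %.2f z %.2f'%(f[:2]@Fd,f[:2]@Fn,f[2]),'M',s['moment'].round(2),'gap',round(s['finger_gap'],4),s['tool_rot'].round(2))
E
python3 - <<'E'
from rep import *
p=Fo-.008*Fd
print(move_straight((*p,.0592-grip_depth),rate=.02,until_force=5)); rep('low')
print(move_straight((*(Fo+.006*Fd),.0592-grip_depth),rate=.02,until_force=5)); rep('slide')
wait(.3); rep('w'); snap('wrist','wq')
E
```

```text
False
low 15.76 l -0.0080 w -0.0000 axis z 0.0592 F l -0.50 w -0.09 z -2.24 M [ 0.04 -0.08  0.02] gap 0.0333 [-180.      0.    108.15]
True
slide 16.26 l 0.0001 w -0.0002 axis z 0.0587 F l -1.73 w 0.29 z -0.44 M [-0.22 -0.35 -0.01] gap 0.0334 [-1.7998e+02  1.4000e-01  1.0822e+02]
w 16.56 l -0.0000 w -0.0003 axis z 0.0583 F l -1.90 w 1.36 z 0.28 M [-0.14 -0.37 -0.05] gap 0.0333 [-1.7995e+02  8.0000e-02  1.0817e+02]
```

Run:
```python
from rep import *
print(move_straight((*(Fo+.001*Fd),.053-grip_depth),rate=.012,until_force=10)); rep('press')
wait(.5); rep('w'); snap('wrist','wr');snap('side','sr')
```

```text
True
press 16.86 l 0.0000 w -0.0000 axis z 0.0580 F l -0.31 w 0.39 z 3.19 M [-0.04 -0.05 -0.08] gap 0.0332 [-1.7997e+02  9.0000e-02  1.0814e+02]
w 17.36 l 0.0000 w -0.0000 axis z 0.0579 F l 1.03 w -0.36 z 5.99 M [ 0.04  0.12 -0.15] gap 0.0331 [-1.7997e+02  9.0000e-02  1.0814e+02]
```

```bash
python3 - <<'E'
from rep import *
print(move_straight((*(Fo+.006*Fd),.0579-grip_depth),rate=.01,until_force=7)); rep('slide2')
wait(.3); rep('w')
print(move_straight((*(Fo+.0015*Fd),.050-grip_depth),rate=.01,until_force=12)); rep('press2')
wait(.6); rep('w'); snap('wrist','wt');snap('side','st');snap('top','tt')
E
python3 - <<'E'
import cv2,numpy as np
a=cv2.imread('pics/st.png')[180:270,200:290]; b=cv2.imread('pics/wt.png')
cv2.imwrite('pics/stc.png',np.hstack([cv2.resize(a,(400,400),interpolation=cv2.INTER_CUBIC),cv2.resize(b,(400,400))]))
E
```

```text
True
slide2 17.81 l -0.0000 w -0.0000 axis z 0.0579 F l -0.29 w 0.36 z 3.47 M [-0.1  -0.09 -0.21] gap 0.0332 [-179.98    0.31  108.2 ]
w 18.11 l -0.0000 w -0.0000 axis z 0.0579 F l 0.43 w -0.90 z 2.54 M [ 0.14 -0.11 -0.16] gap 0.0332 [-179.97    0.29  108.19]
True
press2 18.44 l -0.0000 w 0.0000 axis z 0.0579 F l -0.27 w 0.47 z 3.40 M [-0.04  0.   -0.17] gap 0.0335 [-179.99    0.33  108.18]
w 19.04 l -0.0000 w 0.0000 axis z 0.0579 F l -0.76 w -0.71 z 4.87 M [-0.14 -0.01 -0.18] gap 0.0331 [-179.99    0.32  108.17]
```

View pics/stc.png

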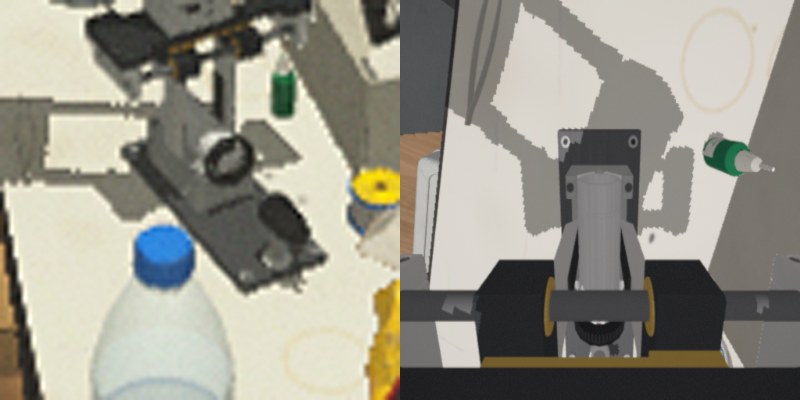

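Run:
```python
from rep import *
for dz in(.001,.002):
    print(move_straight((*(Fo+.0008*Fd),.0579-dz-grip_depth),(180,0,FY),rate=.01,until_force=22)); wait(.3); rep('dz%.4f'%dz)
```

```text
False
dz0.0010 19.75 l 0.0001 w 0.0000 axis z 0.0579 F l -0.80 w -1.76 z 10.73 M [-0.33  0.25 -0.16] gap 0.0332 [1.7998e+02 9.0000e-02 1.0818e+02]
False
dz0.0020 20.3 l 0.0001 w 0.0000 axis z 0.0578 F l 0.03 w -4.08 z 15.90 M [-0.3   0.55 -0.18] gap 0.0331 [1.7996e+02 1.0000e-01 1.0818e+02]
```

```bash
python3 - <<'E'
from rep import *
print(move_straight((*(Fo+.0018*Fd-.0007*Fn),.0559-grip_depth),(180,0,FY),rate=.01,until_force=22)); wait(.5); rep('a');wait(.2);rep('b')
snap('wrist','wu');snap('side','su')
s=read_state()
import fx; 
S=load('wu');c=cloud(S); q=(c-s['ee_pos'])@Rn.from_euler('xyz',s['tool_rot'],degrees=True).as_matrix()
k=(abs(q[...,1])<.003)&(q[...,2]<-.02)&(q[...,2]>-.05)
for a in np.arange(.012,.045,.006):
    m=k&(q[...,0]>a)&(q[...,0]<a+.006); print(a.round(3),m.sum(),'world top z',np.median(c[...,2][m]).round(4) if m.sum() else None)
m=(abs(q[...,1])<.013)&(c[...,2]>.06)&(c[...,2]<.08)&(q[...,0]>.02)&(q[...,0]<.06); print('rear l',((c[m][:,:2]-Fo)@Fd).max())
E
python3 - <<'E'
import cv2,numpy as np
a=cv2.imread('pics/su.png')[195:255,210:270]; b=cv2.imread('pics/wu.png')
cv2.imwrite('pics/suc.png',np.hstack([cv2.resize(a,(400,400),interpolation=cv2.INTER_CUBIC),cv2.resize(b[100:,150:360],(400,400))]))
E
```

```text
False
a 21.07 l 0.0000 w 0.0000 axis z 0.0578 F l -3.09 w -3.35 z 14.15 M [-0.62  0.38 -0.19] gap 0.0333 [179.88   0.2  108.2 ]
b 21.27 l 0.0001 w 0.0001 axis z 0.0579 F l -2.37 w -3.38 z 15.32 M [-0.66  0.31 -0.2 ] gap 0.0332 [179.88   0.2  108.2 ]
0.012 109 world top z 0.075
0.018 117 world top z 0.075
0.024 109 world top z 0.0747
0.03 120 world top z 0.0749
0.036 121 world top z 0.0748
0.042 0 world top z None
rear l 0.04219637018833377
```

View pics/suc.png

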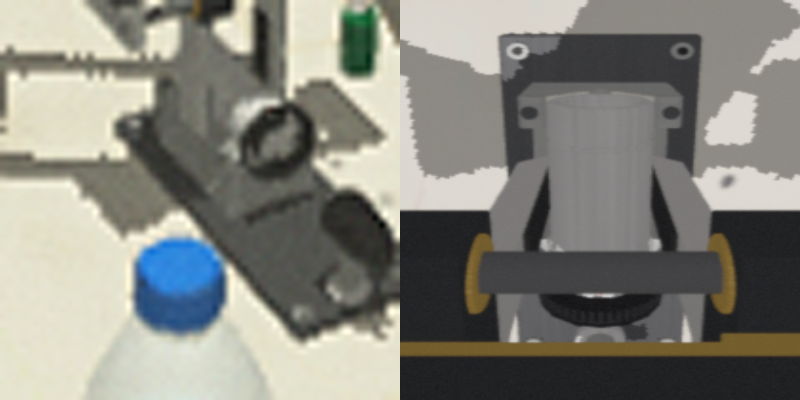

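Run:
```python
from rep import *
rep('final'); print(hand_in())
```

```text
final 21.38 l 0.0000 w 0.0001 axis z 0.0578 F l -2.89 w -3.69 z 14.90 M [-0.7   0.33 -0.22] gap 0.0333 [179.88   0.2  108.2 ]
the job is handed in; nothing more can be done
None
```

I took the barrel off the peg and laid it in the V-block. The gripper is still holding it pressed down, and the job was handed in at about 21 s of the 45 s allowed.

- **Unhooking:** I lifted it 13 mm clear of the tip, then drew it 130 mm off along the peg. The force guard (6 N) did not trip during the draw.
- **Seating:** The black ring is on the lamp side. I lowered the barrel 8 mm short of the end, then slid it back until the shoulder met the block's end face, within 0.1 mm of where I had measured the seat.
- **Last checks, position:** The camera put the barrel axis level at about 57.9 mm (seat: 58 mm). Its rear end is at 42.2 mm, against 42 mm ideal.
- **Last checks, force:** The gripper presses down with about 15–16 N, and the end face pushes back with about 3 N.
- **Not perfect:** About 3.5 N of sideways force remains, so I estimate one strip carries somewhat more load than the other, though both are loaded. A 0.7 mm sideways correction hardly changed it. The first few presses also held less force than commanded, so I pressed again until it stayed at about 15 N.
- **Surroundings:** The pictures showed nothing near the arm's path moved. I did not check every bystander afterwards.

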